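# Test the latching stop button of the bench lathe

## Task

Test the bench lathe's stop station, the grey control box: with a fingertip press its big mushroom button in until it latches and stays down on its own when you take the finger off, then push one of its vanes round clockwise (seen from above) until the latch lets go and the button springs fully back up. Only once it is up, press the small reset button on the same box right in, hold it for about half a second and let it spring out again. Do not pick up or shove the box, and leave the things standing beside it where they are.

Things in the scene. Friction and masses are not known exactly. Their poses are not given: they have to be found in the camera images.
- stop_box: Grey control box of the stop station, 100 (x) x 190 (y) x 60 mm high, about 2 kg, loose on rubber feet. Origin: centre of its underside; z up, y along its length. On its top (60 mm up) are the mushroom button, axis at x 0, y +40 mm, and the small reset button, at x 0, y -55 mm. A black cable gland sticks out 21 mm from its -y end.
- stop_push (a joint): How far the mushroom button is pushed in, m: 0 = fully up, stop at 0.011. Springs push it up with 3 N at the top, 6 N at the bottom; a catch adds about 2 N (press force at most about 9 N). The catch engages at about 0.009; let go, the button then stays down at about 0.0085. If not pushed that far it springs back up.
- stop_twist (a joint): Turn of the mushroom head, rad, growing clockwise seen from above: 0 at rest, stop at 0.85; it cannot turn the other way. It turns the same when up or down, against a light return spring (0.01 to 0.05 Nm, so 1 to 2 N at a vane). Turning a latched button past about 0.55 rad frees the catch and it jumps up; let go, it turns back to 0.
- stop_hub (a point): Centre of the flat top of the mushroom head, on its turning axis: the place to press. 112 mm above the bench when up, 103.5 when latched. The head: a black disc 64 mm in diameter, flat top 26 mm below this point; on it a grey hub 26 mm in diameter and two opposite radial vanes out to 36 mm from the axis, tops 2 mm below the hub's, 8 mm thick there. Site x points along vane 1, z up; moves with it.
- vane_1 (a point): Point on the upright flat face of vane 1, 26 mm from the axis, 8 mm below the hub's top; the vane's other side slopes. A finger on the point's +y side moving to -y pushes the head clockwise. Axes as stop_hub. When the head jumps up its disc rises 8.5 mm, so leave the fingertip about 10 mm of room above the disc.
- vane_2 (a point): The same point on the upright face of vane 2, opposite vane 1 (axes as stop_hub, so here the finger stands on the -y side and moves to +y).
- reset (a joint): How far the small reset button is pushed in, m: 0 = out, stop at 0.006; spring, 1.6 N at first, 4 N fully in.
- reset_top (a point): Centre of the top of the small round reset button, 24 mm in diameter, 74 mm above the bench, standing 8 mm out of a dark steel collar 38 mm in diameter, 95 mm from the mushroom's axis. Moves with it.
- baluster_foot: White turned plaster baluster piece, 57 mm in diameter, 75 mm high, loose, upright beside the box's +x long side. Bystander. Origin: centre of its underside.
- small_jar: Blue jar with a black lid, 54 mm in diameter, 70 mm high, loose, beside the box. Bystander. Origin: centre of its underside.
- tin_can: Pale tin, 70 mm in diameter, 54 mm high, loose, beside the box. Bystander. Origin: centre of its underside.

How it is judged:
By the outcome, as a careful person would: the job done as asked, in the order asked, and still so for the second after the job is handed in, with the robot touching nothing.
It also fails if it takes over 43 s, if anything falls off the work surface, if the arm or the gripper's body presses on something with over 40 N, if the wrist force passes 120 N, or if a joint passes its speed limit or range.

## Robot

A 6-joint arm with a two-finger parallel gripper is mounted at the origin on a cart in front of the work surface, level with it; the furniture and walls round the work are solid. World frame = base frame: x ahead of the robot, y to its left, z up, the work surface at z = 0. Lengths are in mm, angles in rad, forces in N, time in s.
With the tool pointing down it reaches from about 350 to 975 mm from the base axis. Payload 4.9 kg.
Tool frame: the origin (TCP) lies at the very end of the fingers, on their centre line; the grasp point (between the pads) lies 19 mm behind it; z points along the fingers, y is the line along which they close (so a half turn about z gives the same grasp; the last joint's range is limited). The gripper opens to 85 mm and grips with 20 to 120 N. Pads are 22 mm wide; open, the fingers measure 114 mm over their backs; the gripper's body (76 mm by 85 mm) begins 54 mm behind the grasp point. The pads swing forward as they close: fully open they stand 13 mm farther back than shut.
Start: joints at [-1.26, 0.053, 1.613, -0, 1.476, -0.119], TCP at [260.423, -568.138, 231.304] pointing down, gripper open.
Joint ranges: [-3.01, 3.01], [-1.01, 2.22], [0.06, 2.58], [-1.02, 4.17], [0.09, 2.62], [-3.14, 3.14]. Speed limits (rad/s): [2.57, 2.57, 3.14, 3.14, 3.14, 3.14].

## Interface

Orientations are given as a rotation vector (axis times angle).
In Python, from cell import sense, eyes, r gives the robot as it stands.
- The arm moves only by the tool carry_out, never from a script. Its argument "plan" is a list of rows, each a list of 7 numbers: the gripper command: -1 is shut, 1 is fully open, values between are in proportion, then the shift along the tool's x, y, z as a fraction of full scale, then the turn, a rotation vector about the tool's x, y, z as a fraction of full scale. A call has 1 to 12 rows; each row is the pose to reach, as a shift and turn from the pose commanded when the call began, along the tool's axes at that moment; what a row does not reach only later rows make up. Full scale, the value 1, is 100 mm for a shift and 2 rad for a turn. A row lasts 1/10 s, in which the tool goes at most 50 mm and 8.59 degrees, less where a joint would pass 70% of its speed; a pose out of reach is approached as far as the arm can. A call with a number of a shift or a turn outside -1 to 1 is refused whole. A call with a gripper value outside its range is refused whole. The fingers move at their own pace and stop on an object; "grip_force" is the grip in N (left out, the last holds). Time passes only in rows, so rows that repeat a pose let the fingers close. It gives the time, the measured TCP pose, the force, the opening and the grip force at its end, in the units of the state.
- sense(): the state, without advancing time (a new reading comes with each control period).
- eyes.read_camera(name): name is "side" or "top"; returns the picture (400x640x3 uint8, blue, green, red); there is no depth.
- eyes.camera_model(name): a dict with "fx", "fy", "cx", "cy" (pixels), "R" (3x3) and "t" (3): a world point X has camera coordinates R X + t. Camera axes: x right, y down, z forward; pixel columns grow to the right and rows downward; lengths in mm; the calibration is good to about 2 mm. A picture is of the moment at which its call begins. camera_model takes no time and is no camera call.
- r.job_done(): hands the job in; it is judged then, once.
The state is a dict: "time_s": time; "qpos": joint angles; "qvel": joint speeds; "joint_efforts": joint torques, N m; "ee_pos": TCP position; "tool_rot": TCP orientation; "wrist_force": force on the tool from outside, world axes, zero at the start; "ft_torque": the same for the moment, N m; "gripper_width": finger opening in mm; "finger_force": force on a finger pad.
Only numpy, scipy, OpenCV 4.12 (cv2) and the standard library are available. Lean on these libraries where they do the work, as an engineer would, in place of code of your own. Each camera call takes 0.05 s, during which the arm holds its last target. There are 200 camera calls.

## Working session

There is one attempt and no reset: what is moved stays moved. The work goes in short steps, Python scripts to look and compute and a tool call to move; the robot and the scene stay as the last step left them, time stands still between calls to the robot, and variables do not carry over. Pictures are saved under pics/ and viewed, at most 10 in all, crops included, and the job is handed in when it is done.

Besides the shell and the picture viewer there is one more tool, called after "Call:" by a JSON object that holds its "method" and its "body", one argument or row to a line. carry_out: Moves the arm, as the interface text tells. Shift numbers are shares of 100 mm and turn numbers shares of 2 rad, none past 1 either way. Its arguments: {"type":"object","properties":{"plan":{"type":"array","items":{"type":"array","items":{"type":"number"}}},"grip_force":{"type":"number"}},"required":["plan"]}

```bash
mkdir -p pics; python3 - <<'E'
from cell import sense, eyes, r
import cv2
s=sense();print(s)
for n in("top","side"):
    cv2.imwrite(f"pics/{n}0.png",eyes.read_camera(n));print(n,eyes.camera_model(n))
E
```

```text
{'time_s': 0.0, 'qpos': array([-1.26000919e+00,  5.33451967e-02,  1.61430140e+00, -4.61144467e-06,
        1.47602014e+00, -1.18988472e-01]), 'qvel': array([ 0.00010327, -0.00128417, -0.00075651, -0.00217986,  0.0010935 ,
        0.00136502]), 'joint_efforts': array([ 5.87070354e-04, -3.93685949e+01, -3.70175099e+01, -9.16528370e-05,
        7.11486849e-03, -7.79474021e-06]), 'ee_pos': array([ 260.22791025, -567.55350518,  230.06584102]), 'tool_rot': array([-3.06732024e+00, -6.69466884e-01,  3.18924988e-04]), 'wrist_force': array([-0.41190354,  0.29701668,  0.12065103]), 'ft_torque': array([0.00211896, 0.00253469, 0.04470455]), 'finger_force': 0.0, 'gripper_width': 85.21301006443971}
top {'fx': 401.67712162619534, 'fy': 401.67712162619534, 'cx': 321.4172984677029, 'cy': 195.84750531538313, 'R': array([[-0.00920188, -0.99976334, -0.01971267],
       [-0.99977047,  0.00957979, -0.0191634 ],
       [ 0.0193477 ,  0.0195318 , -0.99962202]]), 't': array([  40.33024655,  550.98469567, 1018.31795855])}
side {'fx': 365.5610657639892, 'fy': 365.5610657639892, 'cx': 322.2952141373582, 'cy': 201.25080623430364, 'R': array([[-0.99922083, -0.03906079, -0.0056559 ],
       [-0.01473234,  0.5020766 , -0.86469766],
       [ 0.03661546, -0.86394059, -0.50226085]]), 't': array([578.08919318,  93.03822424, 877.65200938])}
```

View pics/top0.png

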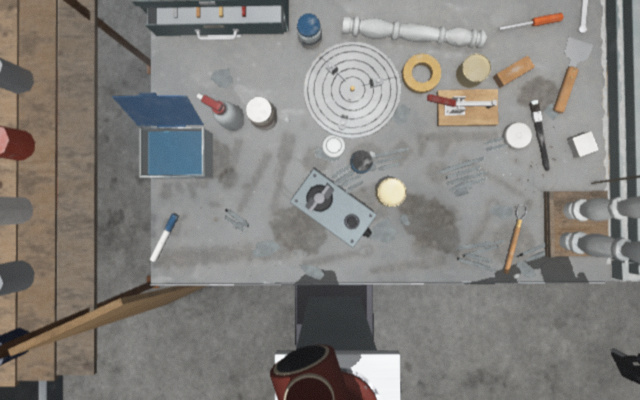

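View pics/side0.png

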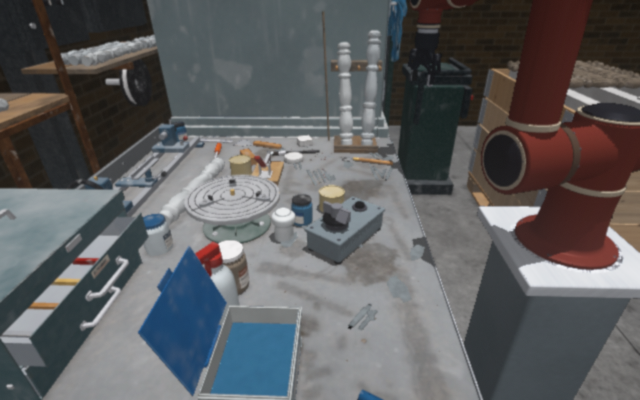

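The top view shows the box around (333,206), with the mushroom at about (319,198), the reset at about (351,221) and the gland at (367,232). The side view shows the box at about (345,228). Next I'll enlarge both.

```bash
python3 - <<'E'
import cv2,numpy as np
a=cv2.imread("pics/top0.png")[140:260,275:425]; b=cv2.imread("pics/side0.png")[180:270,270:400]
a=cv2.resize(a,(750,600),interpolation=cv2.INTER_CUBIC)
b=cv2.resize(b,(780,540),interpolation=cv2.INTER_CUBIC)
cv2.imwrite("pics/topc.png",a);cv2.imwrite("pics/sidec.png",b)
E
```

```text
(no output)
```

View pics/topc.png

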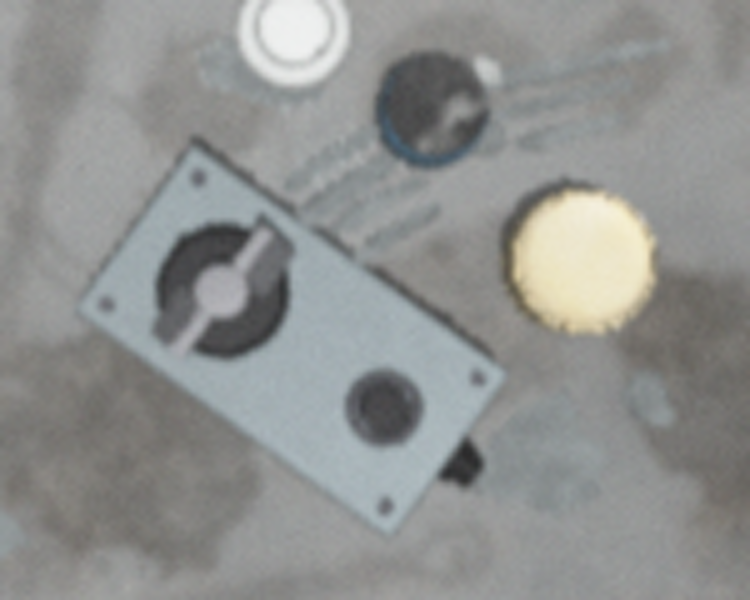

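View pics/sidec.png

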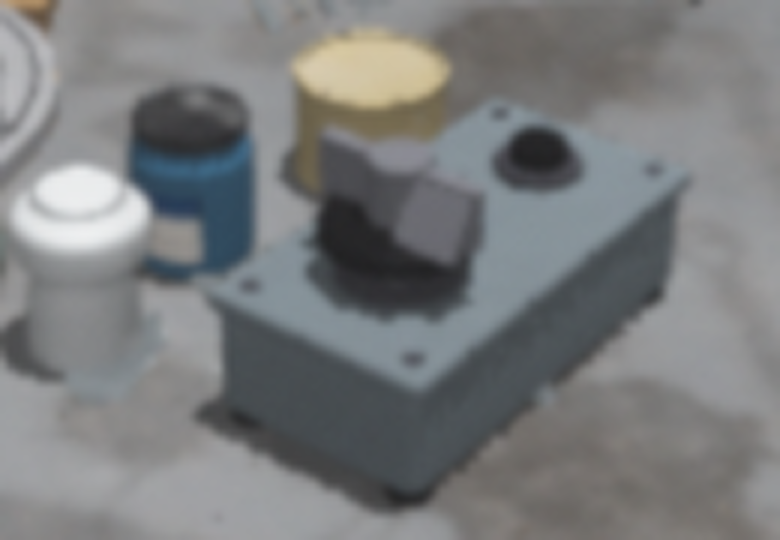

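The enlarged top view has the hub at (221,291). The vane-top stripe runs from (180,350) to (268,232), with the upright face of the upper-right vane on its upper-left side. The reset is at (384,405) and the box's top corners are at (197,143), (505,377), (391,534) and (80,310). In the side crop the hub is at (403,152) and the reset at (538,145).

```bash
cat > h.py <<'E'
import numpy as np
from cell import sense, eyes, r
from scipy.spatial.transform import Rotation as Ro
def ray(n,p):
    m=eyes.camera_model(n);R=m["R"];d=R.T@[(p[0]-m["cx"])/m["fx"],(p[1]-m["cy"])/m["fy"],1]
    return -R.T@m["t"],d
def plane(n,p,z):
    c,d=ray(n,p);return c+d*(z-c[2])/d[2]
def tri(p,q):
    c1,d1=ray("top",p);c2,d2=ray("side",q)
    k=np.linalg.lstsq(np.c_[d1,-d2],c2-c1,rcond=None)[0]
    a,b=c1+k[0]*d1,c2+k[1]*d2;return (a+b)/2,np.linalg.norm(a-b)
tc=lambda u,v:((u+.5)/5-.5+275,(v+.5)/5-.5+140)
sc=lambda u,v:((u+.5)/6-.5+270,(v+.5)/6-.5+180)
def go(pos,rotv=None):
    "shift, turn in tool units from the present measured pose"
    s=sense();R=Ro.from_rotvec(s["tool_rot"])
    sh=R.inv().apply(np.array(pos)-s["ee_pos"])/100
    t=(R.inv()*Ro.from_rotvec(rotv)).as_rotvec()/2 if rotv is not None else 0
    return np.round(sh,3),np.round(t,3)
E
python3 - <<'E'
from h import *
np.set_printoptions(precision=1,suppress=True)
C=np.array([plane("top",tc(*p),60) for p in[(197,143),(505,377),(391,534),(80,310)]])
c=C.mean(0);ey=(C[0]+C[3]-C[1]-C[2])[:2];ey/=np.linalg.norm(ey);ex=np.array([ey[1],-ey[0]])
print("corners",C,"sides",[np.linalg.norm(C[i]-C[i-1]) for i in range(4)],"ctr",c,"yaw",np.arctan2(*-ex[::-1])if 0 else np.arctan2(ex[1],ex[0]))
print("pred hub",c[:2]+40*ey,"reset",c[:2]-55*ey)
h=plane("top",tc(221,291),112);print("hub",h,"reset",plane("top",tc(384,405),74))
print("tri",tri(tc(221,291),sc(403,152)),tri(tc(384,405),sc(538,135)))
v=plane("top",tc(268,232),110)-plane("top",tc(180,350),110);print("vane dir",v,np.arctan2(v[1],v[0]))
for n,p,z in[("jar",(435,100),70),("can",(583,258),54),("bal",(293,28),75)]:print(n,plane("top",tc(*p),z))
s=sense();print(Ro.from_rotvec(s["tool_rot"]).as_matrix())
E
```

```text
corners [[617.3  51.4  60. ]
 [503.  -95.8  60. ]
 [428.  -40.3  60. ]
 [537.1 108.7  60. ]] sides [np.float64(98.58954907951578), np.float64(186.44274576996068), np.float64(93.32155302431285), np.float64(184.65470527511064)] ctr [521.3   6.   60. ] yaw -0.6462879515561805
pred hub [545.4  37.9] reset [488.2 -37.9]
hub [544.9  39.1 112. ] reset [490.6 -36.8  74. ]
tri (array([544.6,  39.1, 111.7]), np.float64(0.4661840137381107)) (array([490.1, -36.7,  75.6]), np.float64(1.0841631755450778))
vane dir [ 53.7 -40.8   0. ] -0.650123682031702
jar [635.8 -62.9  70. ]
can [ 560.  -134.9   54. ]
bal [670.3   4.6  75. ]
[[ 0.9  0.4 -0. ]
 [ 0.4 -0.9  0. ]
 [ 0.  -0.  -1. ]]
```

Hub (545, 39, 112), reset (490, -37, 74) and vane 1 along yaw -0.65 all agree with the given dimensions: 94 mm spacing against 95, and heights matching to within 2 mm. I'll travel with the fingers shut.

Call:
{"method": "carry_out", "body": {
  "plan": [
    [-1, 0.4, -0.35, 0, 0, 0, 0],
    [-1, 0.85, -0.72, 0, 0, 0, 0],
    [-1, 0.85, -0.72, 0, 0, 0, 0]
  ],
  "grip_force": 40
}}

```text
time_s: 0.4
ee_pos: [309.0, -463.7, 230.4]
tool_rot: [-3.066, -0.674, -0.001]
wrist_force: [-0.4, 0.2, 0.2]
gripper_width: 43.9
finger_force: 0.0
```

Call:
{"method": "carry_out", "body": {
  "plan": [
    [-1, 0.4, -0.35, 0, 0, 0, 0],
    [-1, 0.85, -0.72, 0, 0, 0, 0],
    [-1, 0.85, -0.72, 0, 0, 0, 0]
  ]
}}

```text
time_s: 0.7
ee_pos: [356.1, -363.3, 230.9]
tool_rot: [-3.067, -0.675, -0.001]
wrist_force: [-0.1, 0.2, 0.5]
gripper_width: -0.1
finger_force: 0.0
```

Call:
{"method": "carry_out", "body": {
  "plan": [
    [-1, 0.4, -0.35, 0, 0, 0, 0],
    [-1, 0.85, -0.72, 0, 0, 0, 0],
    [-1, 0.85, -0.72, 0, 0, 0, 0]
  ]
}}

```text
time_s: 1.0
ee_pos: [403.3, -263.0, 231.2]
tool_rot: [-3.068, -0.676, -0.001]
wrist_force: [-0.1, -0.7, 0.5]
gripper_width: -0.2
finger_force: 0.0
```

Call:
{"method": "carry_out", "body": {
  "plan": [
    [-1, 0.4, -0.35, 0, 0, 0, 0],
    [-1, 0.85, -0.72, 0, 0, 0, 0],
    [-1, 0.85, -0.72, 0, 0, 0, 0]
  ]
}}

```text
time_s: 1.3
ee_pos: [450.6, -162.4, 231.2]
tool_rot: [-3.068, -0.676, -0.001]
wrist_force: [-0.9, -1.5, -0.4]
gripper_width: 0.2
finger_force: 0.0
```

Call:
{"method": "carry_out", "body": {
  "plan": [
    [-1, 0.4, -0.35, 0, 0, 0, 0],
    [-1, 0.85, -0.72, 0, 0, 0, 0],
    [-1, 0.85, -0.72, 0, 0, 0, 0]
  ]
}}

```text
time_s: 1.6
ee_pos: [498.0, -61.8, 231.2]
tool_rot: [-3.068, -0.675, -0.0]
wrist_force: [-0.8, -1.3, -0.5]
gripper_width: -0.2
finger_force: 0.0
```

Call:
{"method": "carry_out", "body": {
  "plan": [
    [-1, 0, 0, 0, 0, 0, -0.07],
    [-1, 0, 0, 0, 0, 0, -0.14],
    [-1, 0, 0, 0, 0, 0, -0.21],
    [-1, 0, 0, 0, 0, 0, -0.245],
    [-1, 0, 0, 0, 0, 0, -0.245],
    [-1, 0, 0, 0, 0, 0, -0.245]
  ]
}}

```text
time_s: 2.2
ee_pos: [496.7, -65.0, 231.1]
tool_rot: [2.817, 1.39, -0.001]
wrist_force: [-0.2, 0.2, -0.3]
gripper_width: -0.1
finger_force: 0.0
```

```bash
python3 - <<'E'
from h import *
s=sense();print(s["time_s"],s["ee_pos"],s["qpos"],s["wrist_force"],s["gripper_width"])
print(Ro.from_rotvec(s["tool_rot"]).as_matrix().round(3))
print(go((545,39,135)))
E
```

```text
2.2 [496.73120808 -64.95638206 231.11823436] [-2.78366557e-01 -2.50316911e-01  1.89505188e+00 -5.79078630e-04
  1.49714848e+00  3.75512140e-01] [-0.21261107  0.20945414 -0.28360367] -0.12761549392433155
[[ 0.608  0.794 -0.   ]
 [ 0.794 -0.608 -0.   ]
 [-0.001 -0.    -1.   ]]
(array([ 1.119, -0.249,  0.96 ]), np.int64(0))
```

Call:
{"method": "carry_out", "body": {
  "plan": [
    [-1, 0.4, -0.12, 0.2, 0, 0, 0],
    [-1, 0.8, -0.25, 0.4, 0, 0, 0],
    [-1, 0.8, -0.25, 0.6, 0, 0, 0],
    [-1, 0.8, -0.25, 0.6, 0, 0, 0]
  ]
}}

```text
time_s: 2.6
ee_pos: [523.4, 15.6, 167.7]
tool_rot: [-2.812, -1.394, 0.009]
wrist_force: [-0.6, 0.3, 0.4]
gripper_width: -0.2
finger_force: 0.0
```

Call:
{"method": "carry_out", "body": {
  "plan": [
    [-1, 0.32, 0, 0.2, 0, 0, 0],
    [-1, 0.32, 0, 0.42, 0, 0, 0],
    [-1, 0.32, 0, 0.42, 0, 0, 0],
    [-1, 0.32, 0, 0.42, 0, 0, 0]
  ]
}}

```text
time_s: 3.0
ee_pos: [544.8, 39.6, 130.0]
tool_rot: [2.816, 1.392, -0.0]
wrist_force: [-0.2, 0.8, 1.3]
gripper_width: 0.1
finger_force: 0.0
```

```bash
python3 - <<'E'
from h import *
import cv2
a=eyes.read_camera("side")[160:260,270:400];b=eyes.read_camera("top")[140:260,275:425]
cv2.imwrite("pics/near1.png",np.hstack([cv2.resize(a,(390,300),interpolation=3),cv2.resize(b,(375,300),interpolation=3)]))
s=sense();print(s["time_s"],s["ee_pos"],s["wrist_force"],go((545,39,112)))
m=eyes.camera_model("side");X=m["R"]@s["ee_pos"]+m["t"];p=X[:2]/X[2]*m["fx"]+[m["cx"],m["cy"]];print((p-[270,160])*3)
E
```

```text
3.1 [545.66947656  39.60081772 131.25966586] [-0.75205055 -0.17967645  0.04259928] (array([-0.009, -0.002,  0.193]), np.int64(0))
[198.90468347 111.90118736]
```

View pics/near1.png

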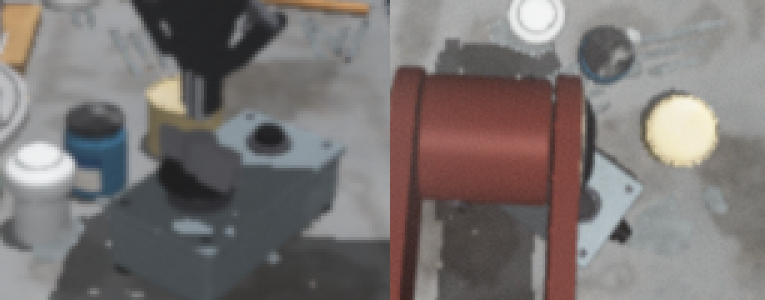

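The side view shows the closed fingertips at about (200,112), right above the hub. The arm hides the head in the top view. I'll press to about 9–10 mm depth.

Call:
{"method": "carry_out", "body": {
  "plan": [
    [-1, 0, 0, 0.1, 0, 0, 0],
    [-1, 0, 0, 0.17, 0, 0, 0],
    [-1, 0, 0, 0.2, 0, 0, 0],
    [-1, 0, 0, 0.24, 0, 0, 0],
    [-1, 0, 0, 0.27, 0, 0, 0],
    [-1, 0, 0, 0.27, 0, 0, 0]
  ]
}}

```text
time_s: 3.7
ee_pos: [544.9, 40.2, 102.5]
tool_rot: [2.815, 1.394, 0.0]
wrist_force: [-0.7, -1.2, 4.2]
gripper_width: 0.2
finger_force: 2.2
```

Call:
{"method": "carry_out", "body": {
  "plan": [
    [-1, 0, 0, 0.01, 0, 0, 0],
    [-1, 0, 0, 0.02, 0, 0, 0],
    [-1, 0, 0, 0.02, 0, 0, 0],
    [-1, 0, 0, 0.02, 0, 0, 0]
  ]
}}

```text
time_s: 4.1
ee_pos: [545.0, 40.3, 101.0]
tool_rot: [2.815, 1.394, 0.0]
wrist_force: [-2.2, -1.0, 6.7]
gripper_width: -0.2
finger_force: 3.3
```

Call:
{"method": "carry_out", "body": {
  "plan": [
    [-1, 0, 0, -0.02, 0, 0, 0],
    [-1, 0, 0, -0.04, 0, 0, 0],
    [-1, 0, 0, -0.05, 0, 0, 0],
    [-1, 0, 0, -0.05, 0, 0, 0]
  ]
}}

```text
time_s: 4.5
ee_pos: [544.3, 40.8, 104.6]
tool_rot: [-2.814, -1.394, 0.001]
wrist_force: [-1.0, -0.9, -0.2]
gripper_width: -0.1
finger_force: 0.0
```

The force is zero at 104.6 mm, so the button is latched. Next I'll lift and place the finger beside vane 1's upright face.

Call:
{"method": "carry_out", "body": {
  "plan": [
    [-1, 0, 0, -0.2, 0, 0, 0],
    [-1, 0, 0, -0.25, 0, 0, 0],
    [-1, 0.24, 0.34, -0.25, 0, 0, 0],
    [-1, 0.24, 0.34, -0.25, 0, 0, 0],
    [-1, 0.24, 0.34, -0.25, 0, 0, 0]
  ]
}}

```text
time_s: 5.0
ee_pos: [586.2, 39.0, 129.3]
tool_rot: [-2.814, -1.394, 0.002]
wrist_force: [0.0, 0.0, -0.3]
gripper_width: -0.3
finger_force: 0.0
```

```bash
python3 - <<'E'
from h import *
import cv2
s=sense();R=Ro.from_rotvec(s["tool_rot"])
a=eyes.read_camera("side")[160:260,270:400]
cv2.imwrite("pics/near2.png",cv2.resize(a,(780,600),interpolation=3))
print(s["time_s"],s["ee_pos"],s["wrist_force"],"from hub, tool axes",R.inv().apply(s["ee_pos"]-[545,39,103.5]))
E
```

```text
5.0 [586.22082057  38.99077709 129.3323978 ] [ 0.03767682  0.02271906 -0.29448037] from hub, tool axes [ 24.95192238  32.7550349  -25.90324628]
```

View pics/near2.png

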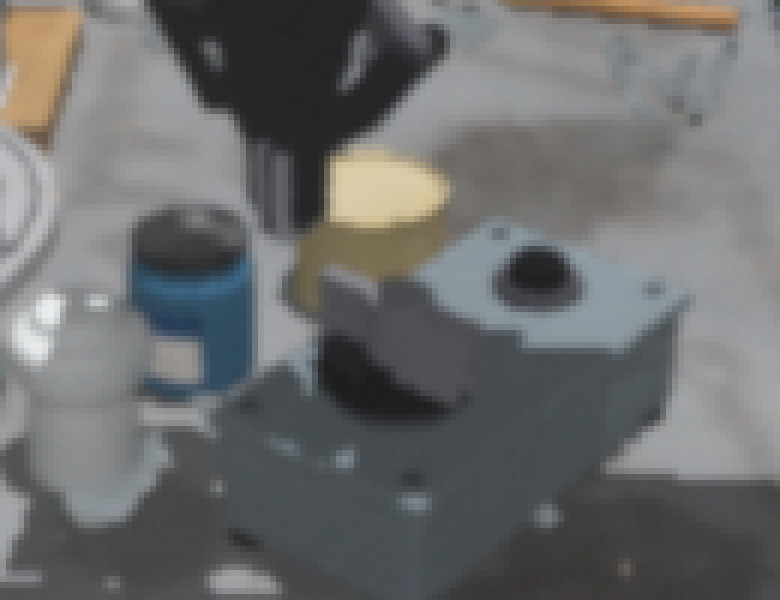

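The side view shows the head latched (its top is about 13 px lower than before). The fingertips, at (285,230), are on the +y side of vane 1. I'll lower to 92 mm and close in on the vane.

Call:
{"method": "carry_out", "body": {
  "plan": [
    [-1, 0, 0, 0.2, 0, 0, 0],
    [-1, 0, 0, 0.375, 0, 0, 0],
    [-1, 0, 0, 0.375, 0, 0, 0],
    [-1, -0.05, 0, 0.375, 0, 0, 0],
    [-1, -0.09, 0, 0.375, 0, 0, 0],
    [-1, -0.09, 0, 0.375, 0, 0, 0],
    [-1, -0.09, 0, 0.375, 0, 0, 0]
  ]
}}

```text
time_s: 5.75
ee_pos: [581.3, 31.6, 93.9]
tool_rot: [2.815, 1.394, 0.002]
wrist_force: [-0.9, 0.1, 0.1]
gripper_width: -0.0
finger_force: 0.0
```

```bash
python3 - <<'E'
from h import *
s=sense();R=Ro.from_rotvec(s["tool_rot"])
v=R.inv().apply(s["ee_pos"]-[545,39,103.5])
print(s["time_s"],s["ee_pos"],R.inv().apply(s["wrist_force"]),v)
for f in(.1,.2,.3,.4,.5,.6,.7,.8):
    print(f/2,((Ro.from_rotvec([0,0,f]).apply(v)-v)/100).round(3)[:2])
E
```

```text
5.75 [581.34036229  31.56342608  93.87637256] [-0.42600877 -0.75097115 -0.10022701] [16.10728605 33.39524952  9.68769395]
0.05 [-0.034  0.014]
0.1 [-0.07   0.025]
0.15 [-0.106  0.033]
0.2 [-0.143  0.036]
0.25 [-0.18   0.036]
0.3 [-0.217  0.033]
0.35 [-0.253  0.025]
0.4 [-0.288  0.014]
```

Call:
{"method": "carry_out", "body": {
  "plan": [
    [-1, -0.034, 0.014, 0.015, 0, 0, 0.05],
    [-1, -0.07, 0.025, 0.015, 0, 0, 0.1],
    [-1, -0.106, 0.033, 0.015, 0, 0, 0.15],
    [-1, -0.143, 0.036, 0.015, 0, 0, 0.2],
    [-1, -0.18, 0.036, 0.015, 0, 0, 0.25],
    [-1, -0.217, 0.033, 0.015, 0, 0, 0.3],
    [-1, -0.235, 0.029, 0.015, 0, 0, 0.325],
    [-1, -0.235, 0.029, 0.015, 0, 0, 0.325]
  ]
}}

```text
time_s: 6.55
ee_pos: [569.7, 11.2, 92.2]
tool_rot: [3.113, 0.422, 0.003]
wrist_force: [1.0, 0.4, 0.2]
gripper_width: -0.2
finger_force: 0.5
```

```bash
python3 - <<'E'
from h import *
import cv2
s=sense();R=Ro.from_rotvec(s["tool_rot"])
a=eyes.read_camera("side")[160:260,270:400]
cv2.imwrite("pics/near3.png",cv2.resize(a,(780,600),interpolation=3))
print(s["time_s"],s["ee_pos"],R.inv().apply(s["wrist_force"]),R.inv().apply(s["ee_pos"]-[545,39,103.5]))
E
```

```text
6.55 [569.70331325  11.19898901  92.23264543] [ 1.08949129 -0.06710189 -0.21739097] [16.3777977  33.37147786 11.32322324]
```

View pics/near3.png

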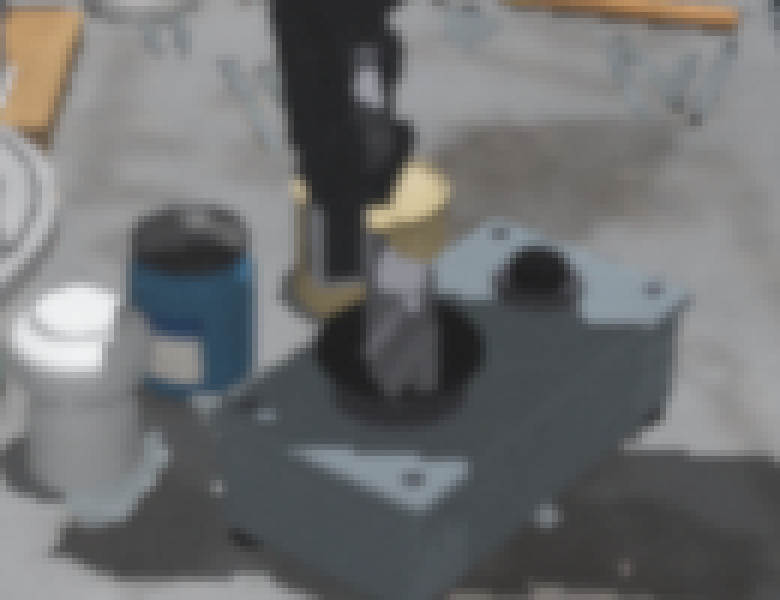

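The side view shows the head turned with the finger on the vane. Its hub top is near (400,262), which suggests it has risen. I'll go 0.1 rad further to be sure, then back off along the arc.

Call:
{"method": "carry_out", "body": {
  "plan": [
    [-1, -0.034, 0.014, 0, 0, 0, 0.05],
    [-1, -0.034, 0.014, 0, 0, 0, 0.05],
    [-1, -0.034, 0.014, 0, 0, 0, 0.05],
    [-1, 0, 0, 0, 0, 0, 0],
    [-1, 0.05, -0.01, 0, 0, 0, -0.05],
    [-1, 0.1, -0.02, 0, 0, 0, -0.1],
    [-1, 0.16, -0.06, 0, 0, 0, -0.15],
    [-1, 0.21, -0.09, 0, 0, 0, -0.2],
    [-1, 0.25, -0.13, 0, 0, 0, -0.25],
    [-1, 0.29, -0.17, 0, 0, 0, -0.3],
    [-1, 0.31, -0.21, 0, 0, 0, -0.325],
    [-1, 0.31, -0.21, 0, 0, 0, -0.325]
  ]
}}

```text
time_s: 7.8
ee_pos: [592.9, 40.4, 90.9]
tool_rot: [-2.813, -1.397, 0.002]
wrist_force: [0.6, 0.6, 0.4]
gripper_width: 0.1
finger_force: 0.0
```

Call:
{"method": "carry_out", "body": {
  "plan": [
    [-1, 0, 0, -0.3, 0, 0, 0],
    [-1, 0, 0, -0.5, 0, 0, 0],
    [-1, 0, 0, -0.5, 0, 0, 0]
  ]
}}

```text
time_s: 8.1
ee_pos: [595.3, 39.6, 144.9]
tool_rot: [2.812, 1.393, 0.008]
wrist_force: [-0.0, -0.1, 0.8]
gripper_width: -0.1
finger_force: 0.0
```

```bash
python3 - <<'E'
from h import *
import cv2
s=sense();R=Ro.from_rotvec(s["tool_rot"])
a=eyes.read_camera("side")[160:260,270:400]
cv2.imwrite("pics/near4.png",cv2.resize(a,(780,600),interpolation=3))
print(s["time_s"],s["ee_pos"],s["wrist_force"],go((490,-37,142)))
E
```

```text
8.1 [595.34669113  39.61335276 144.91479404] [-0.04926869 -0.07576329  0.8346955 ] (array([-1.241, -0.364,  0.005]), np.int64(0))
```

View pics/near4.png

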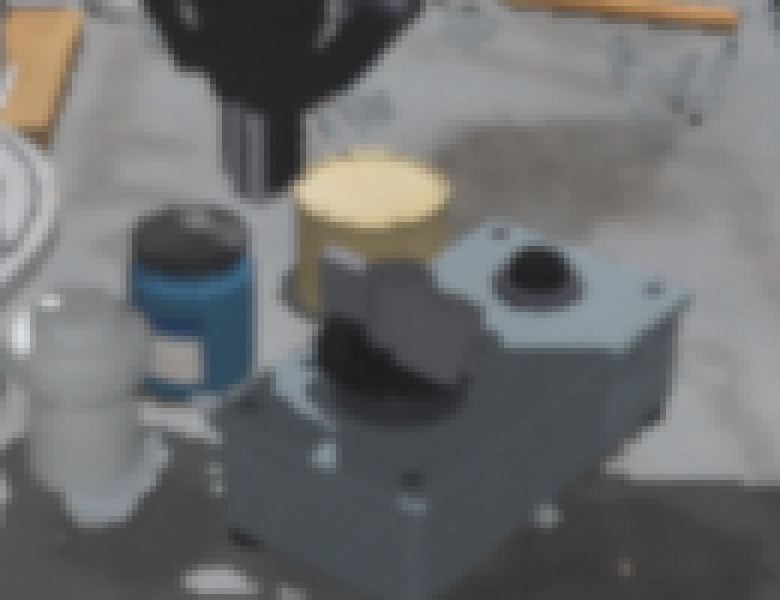

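The button is fully up: the vane tip is at row 247, against 267 when latched and 248 originally. The box has not moved. Next is the reset button.

Call:
{"method": "carry_out", "body": {
  "plan": [
    [-1, -0.4, -0.12, 0, 0, 0, 0],
    [-1, -0.8, -0.24, 0, 0, 0, 0],
    [-1, -0.8, -0.24, 0, 0, 0, 0]
  ]
}}

```text
time_s: 8.45
ee_pos: [520.7, -10.5, 137.5]
tool_rot: [-2.814, -1.39, 0.01]
wrist_force: [0.2, 1.0, 0.0]
gripper_width: -0.3
finger_force: 0.0
```

Call:
{"method": "carry_out", "body": {
  "plan": [
    [-1, -0.44, -0.12, 0, 0, 0, 0],
    [-1, -0.44, -0.12, 0.3, 0, 0, 0],
    [-1, -0.44, -0.12, 0.55, 0, 0, 0],
    [-1, -0.44, -0.12, 0.55, 0, 0, 0],
    [-1, -0.44, -0.12, 0.55, 0, 0, 0]
  ]
}}

```text
time_s: 8.95
ee_pos: [488.9, -36.7, 85.4]
tool_rot: [-2.814, -1.394, 0.003]
wrist_force: [0.1, 0.0, 1.2]
gripper_width: 0.4
finger_force: 0.0
```

```bash
python3 - <<'E'
from h import *
s=sense();print(s["time_s"],s["ee_pos"],s["wrist_force"],go((490,-37,74)))
E
```

```text
8.95 [488.92312793 -36.68625991  85.40687741] [0.14415892 0.03519944 1.17046773] (array([0.004, 0.011, 0.114]), np.int64(0))
```

Call:
{"method": "carry_out", "body": {
  "plan": [
    [-1, 0, 0.01, 0.08, 0, 0, 0],
    [-1, 0, 0.01, 0.12, 0, 0, 0],
    [-1, 0, 0.01, 0.15, 0, 0, 0],
    [-1, 0, 0.01, 0.175, 0, 0, 0],
    [-1, 0, 0.01, 0.175, 0, 0, 0]
  ]
}}

```text
time_s: 9.45
ee_pos: [491.0, -37.6, 69.4]
tool_rot: [2.814, 1.394, 0.002]
wrist_force: [0.8, -0.4, 3.5]
gripper_width: -0.1
finger_force: 1.6
```

Call:
{"method": "carry_out", "body": {
  "plan": [
    [-1, 0, 0, 0.01, 0, 0, 0],
    [-1, 0, 0, 0.02, 0, 0, 0],
    [-1, 0, 0, 0.02, 0, 0, 0]
  ]
}}

```text
time_s: 9.75
ee_pos: [491.0, -37.6, 68.0]
tool_rot: [2.815, 1.394, 0.002]
wrist_force: [-0.8, 1.1, 6.1]
gripper_width: 0.2
finger_force: 3.5
```

Call:
{"method": "carry_out", "body": {
  "plan": [
    [-1, 0, 0, 0.005, 0, 0, 0],
    [-1, 0, 0, 0.005, 0, 0, 0],
    [-1, 0, 0, 0.005, 0, 0, 0],
    [-1, 0, 0, 0.005, 0, 0, 0]
  ]
}}

```text
time_s: 10.15
ee_pos: [491.0, -37.6, 67.9]
tool_rot: [2.815, 1.394, 0.002]
wrist_force: [-2.3, 1.3, 8.5]
gripper_width: -0.1
finger_force: 4.8
```

Call:
{"method": "carry_out", "body": {
  "plan": [
    [-1, 0, 0, -0.05, 0, 0, 0],
    [-1, 0, 0, -0.15, 0, 0, 0],
    [-1, 0, 0, -0.5, 0, 0, 0],
    [-1, 0, 0, -0.9, 0, 0, 0],
    [-1, 0, 0, -1, 0, 0, 0],
    [-1, 0, 0, -1, 0, 0, 0]
  ]
}}

```text
time_s: 10.75
ee_pos: [491.3, -37.9, 168.6]
tool_rot: [2.813, 1.393, 0.005]
wrist_force: [0.2, 0.5, -0.8]
gripper_width: 0.1
finger_force: 0.0
```

```bash
python3 - <<'E'
from h import *
import cv2
s=sense()
a=eyes.read_camera("side")[160:260,270:400]
cv2.imwrite("pics/end.png",cv2.resize(a,(780,600),interpolation=3))
print(s["time_s"],s["ee_pos"],s["wrist_force"])
E
```

```text
10.75 [491.26304018 -37.93079803 168.591093  ] [ 0.23064356  0.52321869 -0.83180222]
```

View pics/end.png

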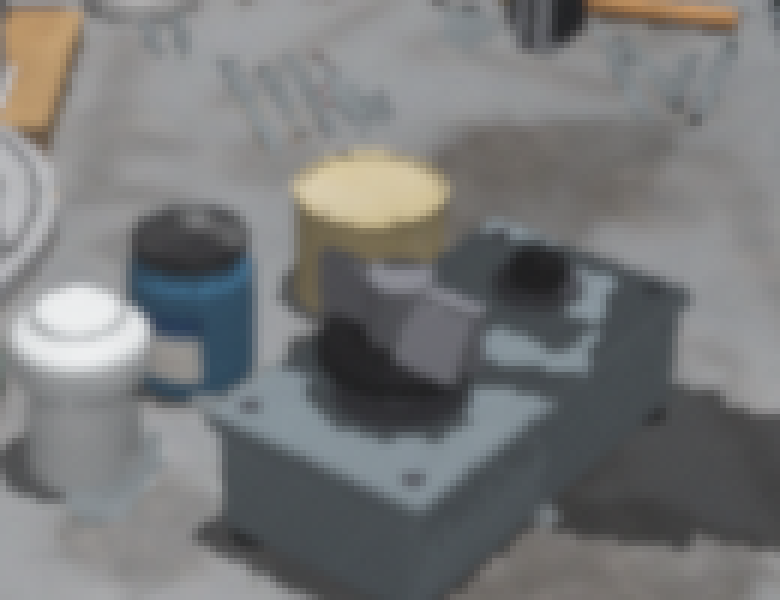

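The final view shows the mushroom up (vane tip at row 248) and the reset out, at (538,265). The box and the things beside it are where they were.

```bash
python3 -c "
from cell import r
print(r.job_done())"
```

```text
the job is handed in; nothing more can be done
None
```

The job is handed in at about 11 s: the mushroom button latched, was released by turning vane 1 and sprang fully up; the reset was then pressed in, held about half a second and let out, with the box and its neighbours unmoved in the final view.

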